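# Set out the polishing laps by size

### The arm

A 7-joint arm with a two-finger parallel gripper is mounted at the origin on the work surface. World frame = base frame: x ahead of the robot, y to its left, z up, the work surface at z = 0. Lengths are in m, angles in rad, forces in N, time in s.
With the tool pointing down it reaches from about 0.4 to 0.85 m from the base axis. Payload 10.4 kg.
Tool frame: the origin (TCP) lies at the centre of the arm's flange, where the gripper is bolted on; the fingertips stand 182 mm ahead of it and the grasp point (between the pads) lies r.grasp_offset ahead of it (r.grasp_offset is the distance from the TCP to the grasp point, in m); z points along the fingers, y is the line along which they close (so a half turn about z gives the same grasp; the last joint's range is limited). The gripper opens to 87 mm and grips with 3 to 60 N. Pads are 19 mm wide; open, the fingers measure 117 mm over their backs; the gripper's body (75 mm by 190 mm) begins 51 mm behind the grasp point.
Start: joints at [1.232, 0.332, -0.065, 1.46, 0.022, 1.35, -0.088], TCP at [0.194, -0.594, 0.405] pointing down, gripper open.
Joint ranges: [-2.6, 2.6], [-0.5, 2.12], [-1.47, 1.34], [0.16, 2.42], [-1.27, 4.41], [0.06, 2.06], [-2.6, 2.6]. Speed limits (rad/s): [2.22, 2.22, 2.79, 2.79, 3.14, 3.14, 3.14].

### API

Orientations are given as a unit quaternion [x, y, z, w].
In Python, from bench import status, vision, job, spotter, r gives the robot as it stands. The module is installed in compiled form; this text tells all that it offers.
- The arm moves only by the tool play_rows, never from a script. Its argument "series" is a list of rows, each a list of 6 numbers: the shift along the tool's x, y, z each as a share of 150 mm, from -1 to 1, then the turn, a rotation vector about the tool's x, y, z each as a share of 30 degrees, from -1 to 1. In form: [[x, y, z, ax, ay, az], ...]. A call has 1 to 5 rows; each row is the pose to reach, as a shift and turn from the pose commanded when the call began, along the tool's axes at that moment; what a row does not reach only later rows make up. A row lasts 1/10 s, in which the tool goes at most 50 mm and 8.59 degrees, less where a joint would pass 70% of its speed; a pose out of reach is approached as far as the arm can. A call with a number of a shift or a turn outside -1 to 1 is refused whole. A call with a gripper value outside its range is refused whole. "fingers" is the opening, from -1 (shut) to 1 (fully open), set as the call begins (left out, the last holds). The fingers move at their own pace and stop on an object; "squeeze" is the grip in N (left out, the last holds). Time passes only in rows, so rows that repeat a pose let the fingers close. It gives the time, the measured TCP pose, the force, the opening and the grip force at its end, in the units of the state.
- status.read_state(): the state, without advancing time (a new reading comes with each control period).
- vision.camera(name): name is "scene" or "top" or "wrist"; returns the picture (480x640x3 uint8, blue, green, red); there is no depth.
- vision.calibration(name): a dict with "fx", "fy", "cx", "cy" (pixels), "D" ([k1, k2, p1, p2, k3] as OpenCV has them; the pictures are not rectified), "rvec" (rotation vector, rad) and "tvec" (3), from world to camera coordinates, as OpenCV has them; the wrist camera has in their place "T_tool_cam" (4x4, takes a point from camera to tool coordinates, whose origin is the TCP and whose axes are the flange's). Camera axes: x right, y down, z forward; pixel columns grow to the right and rows downward; lengths in m; the calibration is good to about 2 mm. A picture is of the moment at which its call begins: read the wrist's pose just before it. calibration takes no time and is no camera call.
- job.close_job(): hands the job in; it is judged then, once.
Trained networks look in the newest picture that a camera, given by its name, has taken for a name from the list of things; names that differ only in an ending like _2 or _b are one class to them, and where a whole thing is asked for, a point or a joint stands for the part that bears it (a point fixed in the world has none). Each returns a list of dicts, best first, with "conf" (0 to 1); they miss things now and then, are a little off and sometimes report something else, mostly with a low value. They report only what shows in the picture. A call takes as long as a camera call. They do not tell look-alikes from the thing itself.
- spotter.boxes_of(camera, name): "point" ([x, y, z] in m, in world coordinates, good to about 4 mm: the middle of the surface that is visible of it).
- spotter.regions_of(camera, name): "pixels" (480x640 bool, what is visible of it).
The state is a dict: "time": time; "joint_positions": joint angles; "joint_vel": joint speeds; "joint_torque": joint torques, N m; "ee_pos": TCP position; "eef_rot": TCP orientation; "ft_force": force on the tool from outside, world axes, zero at the start; "torque": the same for the moment, N m; "width": finger opening in m; "grip_force": force on a finger pad.
Only numpy, scipy, OpenCV 4.12 (cv2) and the standard library are available. Lean on these libraries where they do the work, as an engineer would, in place of code of your own. Each camera call takes 0.05 s, during which the arm holds its last target. There are 200 camera calls.

### The job

Set the four steel polishing laps out on the wooden rack in order of size, one centred on each felt pad: the largest on the pad next to the dark whetstone, then ever smaller, the smallest farthest from the stone. Each must stand upright on its disc, shank up, and be let go. Leave the black magnifier standing where it is.

Things in the scene. Friction and masses are not known exactly. Their poses are not given: they have to be found in the camera images.
- lap_60: Polishing lap, the largest of four: a plain steel disc 60 mm in diameter and 12 mm thick with a steel shank, 12 mm in diameter, standing 38 mm straight up from the disc's centre (50 mm high overall; best gripped by the shank). Stands on its disc, loose, 0.07 to 0.42 kg. Origin: centre of the disc's underside; z up along the shank.
- lap_50: Polishing lap, the second largest of four: a plain steel disc 50 mm in diameter and 12 mm thick with a steel shank, 12 mm in diameter, standing 38 mm straight up from the disc's centre (50 mm high overall; best gripped by the shank). Stands on its disc, loose, 0.07 to 0.42 kg. Origin: centre of the disc's underside; z up along the shank.
- lap_40: Polishing lap, the third largest of four: a plain steel disc 40 mm in diameter and 12 mm thick with a steel shank, 12 mm in diameter, standing 38 mm straight up from the disc's centre (50 mm high overall; best gripped by the shank). Stands on its disc, loose, 0.07 to 0.42 kg. Origin: centre of the disc's underside; z up along the shank.
- lap_30: Polishing lap, the smallest of four: a plain steel disc 30 mm in diameter and 12 mm thick with a steel shank, 12 mm in diameter, standing 38 mm straight up from the disc's centre (50 mm high overall; best gripped by the shank). Stands on its disc, loose, 0.07 to 0.42 kg. Origin: centre of the disc's underside; z up along the shank.
- pad_a: Round grey felt pad, 44 mm across, 4 mm thick, fixed on the rack: number 1 in the row a, b, c, d. The rack is a fixed wood plank 70 x 460 x 15 mm flat on the bench, its pads 68 to 92 mm apart. Origin: centre of the pad's TOP face, 19 mm above the bench, where a lap's underside rests; z up, y along the rack from pad d towards pad a.
- pad_b: Round grey felt pad, 44 mm across, 4 mm thick, fixed on the rack: number 2 in the row a, b, c, d. The rack is a fixed wood plank 70 x 460 x 15 mm flat on the bench, its pads 68 to 92 mm apart. Origin: centre of the pad's TOP face, 19 mm above the bench, where a lap's underside rests; z up, y along the rack from pad d towards pad a.
- pad_c: Round grey felt pad, 44 mm across, 4 mm thick, fixed on the rack: number 3 in the row a, b, c, d. The rack is a fixed wood plank 70 x 460 x 15 mm flat on the bench, its pads 68 to 92 mm apart. Origin: centre of the pad's TOP face, 19 mm above the bench, where a lap's underside rests; z up, y along the rack from pad d towards pad a.
- pad_d: Round grey felt pad, 44 mm across, 4 mm thick, fixed on the rack: number 4 in the row a, b, c, d. The rack is a fixed wood plank 70 x 460 x 15 mm flat on the bench, its pads 68 to 92 mm apart. Origin: centre of the pad's TOP face, 19 mm above the bench, where a lap's underside rests; z up, y along the rack from pad d towards pad a.
- stone: Dark grey whetstone, a block 30 mm along the rack x 60 mm across it x 25 mm high, fixed on top of the rack at one of its two ends, beside pad a or beside pad d, about 75 mm beyond that pad's centre (a small brass knob 22 mm high is fixed at the other end). Origin: centre of its underside, 15 mm above the bench; z up.
- loupe: Black eyepiece magnifier, a small truncated cone 34 mm in diameter at the foot, 25 mm high, standing loose on the bench among the laps (it is no part of the row). Origin: centre of its underside; z up.
There are look-alikes about, which are no part of the job. What is shaped like the lap_60 but purple is not meant.

How it is judged:
At the end, for the whole second after the job is handed in: The laps stand on the four pads in falling order of diameter, counted from the pad next to the stone; each lap's centre within 12 mm of its pad's centre, its underside within 4 mm of the pad's top, upright within 0.1 rad, at rest and released (((horizontal distance between stone and pad_a below 0.12 m and horizontal distance between lap_60 and pad_a below 0.012 m and z of lap_60 in the frame of pad_a between -0.004 and 0.004 m and horizontal distance between lap_50 and pad_b below 0.012 m and z of lap_50 in the frame of pad_b between -0.004 and 0.004 m and horizontal distance between lap_40 and pad_c below 0.012 m and z of lap_40 in the frame of pad_c between -0.004 and 0.004 m and horizontal distance between lap_30 and pad_d below 0.012 m and z of lap_30 in the frame of pad_d between -0.004 and 0.004 m) or (horizontal distance between stone and pad_d below 0.12 m and horizontal distance between lap_60 and pad_d below 0.012 m and z of lap_60 in the frame of pad_d between -0.004 and 0.004 m and horizontal distance between lap_50 and pad_c below 0.012 m and z of lap_50 in the frame of pad_c between -0.004 and 0.004 m and horizontal distance between lap_40 and pad_b below 0.012 m and z of lap_40 in the frame of pad_b between -0.004 and 0.004 m and horizontal distance between lap_30 and pad_a below 0.012 m and z of lap_30 in the frame of pad_a between -0.004 and 0.004 m)) and angle between each of lap_60, lap_50, lap_40, lap_30's own z axis and vertical below 0.1 rad and linear speed of each of lap_60, lap_50, lap_40, lap_30 below 0.02 m/s and angular speed of each of lap_60, lap_50, lap_40, lap_30 below 0.2 rad/s); the robot touches nothing.
It fails at once if the magnifier is pushed more than 20 mm from its place, or knocked over (distance of loupe from where it was at the start of the episode above 0.02 m or angle between loupe's own z axis and vertical above 0.5 rad).
It also fails if it takes over 128 s, if anything falls off the work surface, if the arm or the gripper's body presses on something with over 40 N, if the wrist force passes 120 N, or if a joint passes its speed limit or range.

## Working session

There is one attempt and no reset: what is moved stays moved. The work goes in short steps, Python scripts to look and compute and a tool call to move; the robot and the scene stay as the last step left them, time stands still between calls to the robot, and variables do not carry over. Pictures are saved under pics/ and viewed, at most 14 in all, crops included, and the job is handed in when it is done.

Besides the shell and the picture viewer there is one more tool, called after "Request:" as name(argument=value, ...), one argument or row to a line, values as JSON. play_rows: Moves the arm, as the interface text tells. Shift numbers are shares of 150 mm and turn numbers shares of 30 degrees, none past 1 either way. Its arguments: {"type":"object","properties":{"series":{"type":"array","items":{"type":"array","items":{"type":"number"}}},"fingers":{"type":"number"},"squeeze":{"type":"number"}},"required":["series"]}

```bash
mkdir -p pics; python3 - <<'E'
from bench import status, vision, r
import cv2
for n in("top","scene"):
    cv2.imwrite(f"pics/{n}0.png",vision.camera(n)); print({k:(v.round(3).tolist() if hasattr(v,'round') and not isinstance(v,float) else v) for k,v in vision.calibration(n).items()})
s=status.read_state(); print(s['time'],s['ee_pos'],s['eef_rot'],s['width'],r.grasp_offset)
print(vision.calibration("wrist"))
E
```

```text
{'fx': 541.7187220160876, 'fy': 541.7187220160876, 'cx': 323.6648407565401, 'cy': 237.08604642959634, 'D': [-0.115, 0.0, 0.0, 0.0, 0.0], 'rvec': [2.097, -2.131, 0.213], 'tvec': [-0.022, 0.522, 1.13]}
{'fx': 441.07806705392596, 'fy': 441.07806705392596, 'cx': 318.0686043568423, 'cy': 245.77486939211622, 'D': [0.022, 0.0, 0.0, 0.0, 0.0], 'rvec': [1.271, 2.142, -1.023], 'tvec': [0.281, -0.208, 1.167]}
0.1 [ 0.19409392 -0.59397587  0.40404714] [ 9.87557461e-01  1.57257358e-01 -1.37792246e-04 -6.04930338e-04] 0.08695575152188431 0.1635
{'fx': 357.0076772490462, 'fy': 357.0076772490462, 'cx': 317.19781127157074, 'cy': 240.8529404719727, 'D': array([-0.04858315,  0.        ,  0.        ,  0.        ,  0.        ]), 'T_tool_cam': array([[ 5.11297054e-04, -9.60034142e-01, -2.79882448e-01,
         7.60071212e-02],
       [ 9.99999488e-01,  7.35344562e-04, -6.95503040e-04,
         5.98481272e-04],
       [ 8.73516700e-04, -2.79881949e-01,  9.60034026e-01,
         1.97580535e-02],
       [ 0.00000000e+00,  0.00000000e+00,  0.00000000e+00,
         1.00000000e+00]])}
```

View pics/top0.png

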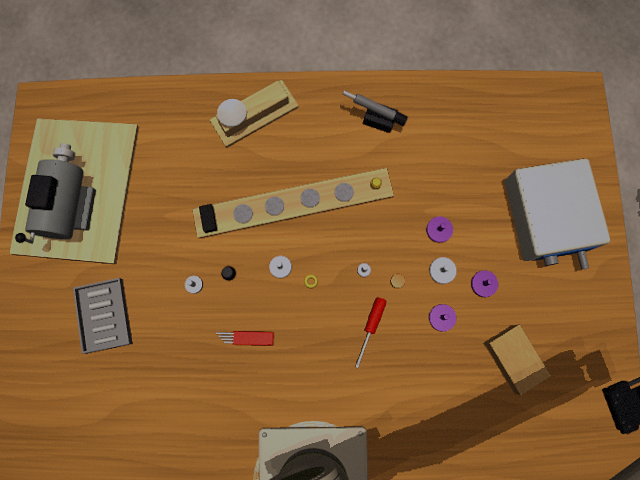

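View pics/scene0.png

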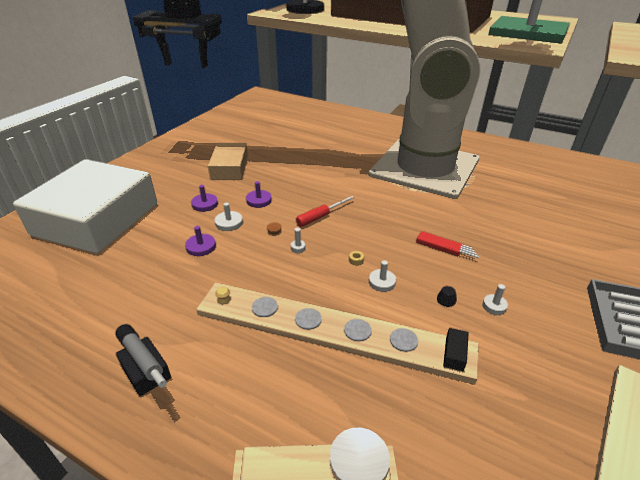

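Top view: the stone is at (208,218), so the row from the stone is the pads at (243,214), (275,206), (310,198), (344,192), with the knob at (377,183). The steel lap candidates are (443,270), (280,267), (193,285) and (364,270). The look-alikes are the purple ones at (440,229), (485,284) and (443,318). The loupe is at (228,273). Next I measure diameters and centres, and make one enlarged crop to confirm.

```bash
cat > h.py <<'E'
import numpy as np, cv2
from bench import vision
from scipy.optimize import least_squares
def world(name,px,z):
    c=vision.calibration(name); K=np.array([[c['fx'],0,c['cx']],[0,c['fy'],c['cy']],[0,0,1]])
    n=cv2.undistortPoints(np.float64(px).reshape(-1,1,2),K,np.float64(c['D'])).reshape(-1,2)
    R=cv2.Rodrigues(np.float64(c['rvec']))[0]; o=-R.T@np.float64(c['tvec']).ravel()
    d=np.c_[n,np.ones(len(n))]@R
    return o+d*((z-o[2])/d[:,2])[:,None]
def circ(P):
    f=lambda q:np.hypot(P[:,0]-q[0],P[:,1]-q[1])-q[2]
    return least_squares(f,[*np.median(P[:,:2],0),.02],loss='soft_l1',f_scale=.001).x
E
python3 - <<'E'
from h import *
from bench import spotter
im=cv2.imread("pics/top0.png"); hsv=cv2.cvtColor(im,cv2.COLOR_BGR2HSV)
def meas(p,z,rad=20):
    x,y=p; m=np.zeros(im.shape[:2],np.uint8); s=np.s_[y-rad:y+rad,x-rad:x+rad]
    m[s]=((hsv[s][...,1]<75)&(hsv[s][...,2]>70)).astype(np.uint8)*255
    cs,_=cv2.findContours(m,cv2.RETR_EXTERNAL,cv2.CHAIN_APPROX_NONE); c=max(cs,key=cv2.contourArea)
    return circ(world("top",c.reshape(-1,2),z))
for n,p in dict(A=(443,270),B=(280,267),C=(193,285),D=(364,270)).items():
    print(n,meas(p,.012).round(4))
for p in [(243,214),(275,206),(310,198),(344,192)]: print('pad',meas(p,.019,15).round(4))
print('stone,loupe',world("top",[(208,218),(228,273)],.03).round(3).tolist())
vision.camera("top")
for n in("lap_60","pad_a","loupe","stone"):
    print(n,[(np.round(b['point'],3).tolist(),round(b['conf'],2)) for b in spotter.boxes_of("top",n)])
cv2.imwrite("pics/crop.png",cv2.resize(im[165:340,180:510],None,fx=2.4,fy=2.4,interpolation=cv2.INTER_CUBIC))
E
```

```text
A [ 0.4505 -0.2962  0.0293]
B [0.465  0.0683 0.0244]
C [0.4279 0.2636 0.0189]
D [ 0.4549 -0.1188  0.0142]
pad [0.5875 0.1535 0.0212]
pad [0.6043 0.0813 0.021 ]
pad [ 6.217e-01 -2.000e-04  2.100e-02]
pad [ 0.6344 -0.0784  0.021 ]
stone,loupe [[0.575, 0.23, 0.03], [0.449, 0.182, 0.03]]
lap_60 [([0.416, -0.391, 0.013], 0.93), ([0.449, -0.295, 0.013], 0.91), ([0.542, -0.289, 0.015], 0.89), ([0.342, -0.287, 0.013], 0.82), ([0.45, -0.118, 0.012], 0.73), ([0.424, 0.261, 0.011], 0.59)]
pad_a [([0.588, 0.152, 0.017], 0.82), ([0.629, -0.081, 0.015], 0.75), ([0.606, 0.082, 0.018], 0.67), ([0.62, -0.001, 0.018], 0.59)]
loupe [([0.451, 0.185, 0.028], 0.55)]
stone [([0.575, 0.226, 0.039], 0.87)]
```

View pics/crop.png

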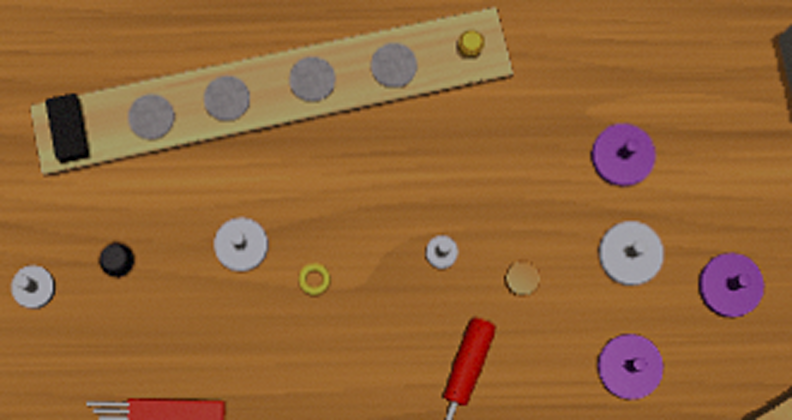

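Fitted diameters are 58.6, 48.8, 37.8 and 28.4 mm, so A(443,270)=lap_60, B(280,267)=lap_50, C(193,285)=lap_40 and D(364,270)=lap_30. All are steel-coloured in the crop and the purple ones are excluded. First I align the tool with the world axes and approach lap_60.

Request:
play_rows(
  series=[
    [0.96,-0.58,0,0,0,0.603],
    [0.96,-0.58,0,0,0,0.603],
    [0.96,-0.58,0,0,0,0.603],
    [0.96,-0.58,0,0,0,0.603],
    [0.96,-0.58,0,0,0,0.603],
  ],
  fingers=-0.08,
  squeeze=25,
)

```text
time: 0.85
ee_pos: [0.3071, -0.4638, 0.4052]
eef_rot: [1.0, 0.003, 0.001, -0.0]
ft_force: [-0.1, -0.6, 1.2]
width: 0.0552
grip_force: 0.0
```

Request:
play_rows(
  series=[
    [0.95,-1,0.6,0,0,0],
    [0.95,-1,0.6,0,0,0],
    [0.95,-1,0.6,0,0,0],
    [0.95,-1,0.6,0,0,0],
    [0.95,-1,0.6,0,0,0],
  ],
)

```text
time: 1.35
ee_pos: [0.4481, -0.314, 0.3131]
eef_rot: [1.0, 0.002, -0.0, -0.001]
ft_force: [0.0, -0.7, -1.0]
width: 0.0401
grip_force: 0.0
```

Request:
play_rows(
  series=[
    [0,-0.11,0.1,0,0,0],
    [0,-0.11,0.1,0,0,0],
    [0,-0.11,0.1,0,0,0],
  ],
)

```text
time: 1.65
ee_pos: [0.4459, -0.3016, 0.3]
eef_rot: [1.0, -0.001, -0.0, 0.0]
ft_force: [0.5, -0.3, 0.5]
width: 0.0397
grip_force: 0.0
```

```bash
python3 - <<'E'
from bench import status, vision
import cv2
print(status.read_state()['ee_pos']); cv2.imwrite("pics/w1.png",vision.camera("wrist"))
E
```

```text
[ 0.44590782 -0.30158385  0.30003597]
```

View pics/w1.png

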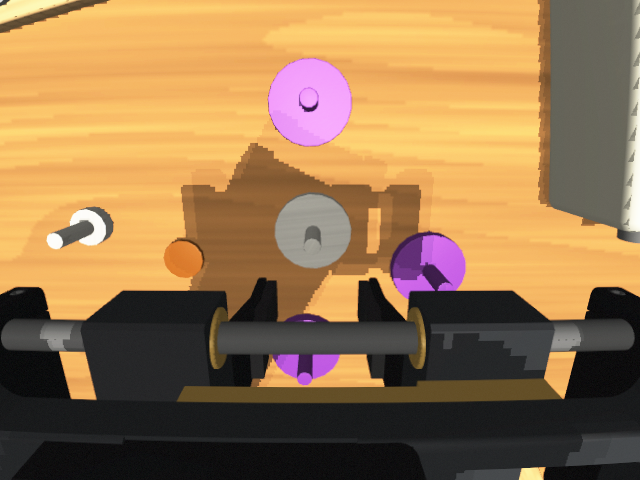

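The wrist view shows the steel lap_60 at (312,232), shank top at (312,243). That gives (0.453,-0.2985), within 3 mm of the top-camera value. Purple laps are at (309,100), (428,268) and (305,350), clear of the fingers. I descend and grip.

Request:
play_rows(
  series=[
    [0.04,-0.03,0,0,0,0],
    [0.04,-0.03,0.3,0,0,0],
    [0.04,-0.03,0.5,0,0,0],
    [0.04,-0.03,0.677,0,0,0],
    [0.04,-0.03,0.677,0,0,0],
  ],
)

```text
time: 2.2
ee_pos: [0.4524, -0.2963, 0.1967]
eef_rot: [1.0, -0.0, -0.0, -0.0]
ft_force: [0.5, -0.1, 0.7]
width: 0.0398
grip_force: 0.0
```

Request:
play_rows(
  series=[
    [0,0,0,0,0,0],
    [0,0,0,0,0,0],
    [0,0,0,0,0,0],
    [0,0,0,0,0,0],
    [0,0,0,0,0,0],
  ],
  fingers=-1,
)

```text
time: 2.7
ee_pos: [0.4526, -0.2961, 0.1988]
eef_rot: [1.0, -0.0, 0.0, 0.001]
ft_force: [-0.4, -1.2, 1.0]
width: 0.0107
grip_force: 25.0
```

Request:
play_rows(
  series=[
    [0,0,-0.2,0,0,0],
    [0,0,-0.45,0,0,0],
    [0,0,-0.7,0,0,0],
    [0,0,-0.7,0,0,0],
  ],
)

```text
time: 3.1
ee_pos: [0.4537, -0.2962, 0.3081]
eef_rot: [1.0, 0.0, 0.003, 0.002]
ft_force: [-0.1, -0.1, -3.8]
width: 0.0113
grip_force: 25.0
```

Request:
play_rows(
  series=[
    [0.1,-0.3,0,0,0,0],
    [0.2,-0.6,0,0,0,0],
    [0.3,-0.9,0,0,0,0],
    [0.33,-1,0,0,0,0],
  ],
)

```text
time: 3.5
ee_pos: [0.5028, -0.14, 0.3021]
eef_rot: [1.0, 0.003, -0.0, -0.001]
ft_force: [0.4, 0.7, -3.9]
width: 0.0108
grip_force: 25.0
```

Request:
play_rows(
  series=[
    [0.1,-0.3,0,0,0,0],
    [0.2,-0.6,0,0,0,0],
    [0.3,-0.9,0,0,0,0],
    [0.33,-1,0,0,0,0],
  ],
)

```text
time: 3.9
ee_pos: [0.5516, 0.0101, 0.3021]
eef_rot: [1.0, 0.003, -0.001, -0.001]
ft_force: [0.0, -0.2, -3.9]
width: 0.0112
grip_force: 25.0
```

Request:
play_rows(
  series=[
    [0.1,-0.3,0,0,0,0],
    [0.2,-0.6,0,0,0,0],
    [0.24,-0.9,0,0,0,0],
    [0.24,-1,0,0,0,0],
    [0.24,-1,0,0,0,0],
  ],
)

```text
time: 4.4
ee_pos: [0.5863, 0.1579, 0.3017]
eef_rot: [1.0, 0.003, -0.001, -0.001]
ft_force: [0.7, -0.5, -4.3]
width: 0.0113
grip_force: 25.0
```

Request:
play_rows(
  series=[
    [0,0,0,0,0,0],
    [0,0,0,0,0,0],
  ],
)

```text
time: 4.6
ee_pos: [0.5875, 0.1524, 0.3025]
eef_rot: [1.0, -0.001, -0.0, 0.001]
ft_force: [-0.2, 0.1, -4.1]
width: 0.0112
grip_force: 25.0
```

Request:
play_rows(
  series=[
    [0.01,-0.007,0.2,0,0,0],
    [0.01,-0.007,0.4,0,0,0],
    [0.01,-0.007,0.5,0,0,0],
    [0.01,-0.007,0.55,0,0,0],
    [0.01,-0.007,0.55,0,0,0],
  ],
)

```text
time: 5.1
ee_pos: [0.589, 0.1548, 0.2203]
eef_rot: [1.0, -0.0, -0.0, 0.0]
ft_force: [-1.1, 1.3, -2.7]
width: 0.0111
grip_force: 25.0
```

Request:
play_rows(
  series=[
    [0,0,0,0,0,0],
    [0,0,0,0,0,0],
    [0,0,0,0,0,0],
  ],
)

```text
time: 5.4
ee_pos: [0.5893, 0.1555, 0.2217]
eef_rot: [1.0, -0.0, 0.001, -0.0]
ft_force: [-0.0, 0.0, -4.5]
width: 0.0112
grip_force: 25.0
```

Request:
play_rows(
  series=[
    [0,0.007,0.01,0,0,0],
    [0,0.007,0.02,0,0,0],
    [0,0.007,0.025,0,0,0],
    [0,0.007,0.025,0,0,0],
    [0,0.007,0.025,0,0,0],
  ],
)

```text
time: 5.9
ee_pos: [0.5891, 0.1543, 0.2178]
eef_rot: [1.0, -0.0, 0.0, 0.0]
ft_force: [-3.3, -2.5, 6.5]
width: 0.0113
grip_force: 25.0
```

Contact (+6.5 N). Now release, raise and head for lap_50.

Request:
play_rows(
  series=[
    [0,0,0,0,0,0],
    [0,0,0,0,0,0],
    [0,0,0,0,0,0],
    [0,0,0,0,0,0],
    [0,0,0,0,0,0],
  ],
  fingers=-0.08,
)

```text
time: 6.4
ee_pos: [0.589, 0.1544, 0.2169]
eef_rot: [1.0, 0.0, 0.0, -0.0]
ft_force: [-0.2, -1.2, -0.1]
width: 0.0379
grip_force: 0.0
```

Request:
play_rows(
  series=[
    [0,0,-0.2,0,0,0],
    [0,0,-0.4,0,0,0],
    [0,0,-0.55,0,0,0],
    [0,0,-0.55,0,0,0],
  ],
)

```text
time: 6.8
ee_pos: [0.5898, 0.1549, 0.303]
eef_rot: [1.0, 0.0, 0.003, -0.001]
ft_force: [0.1, -0.0, 0.4]
width: 0.0403
grip_force: 0.0
```

Request:
play_rows(
  series=[
    [-0.3,0.2,0,0,0,0],
    [-0.6,0.4,0,0,0,0],
    [-0.82,0.57,0,0,0,0],
    [-0.82,0.57,0,0,0,0],
    [-0.82,0.57,0,0,0,0],
  ],
)

```text
time: 7.3
ee_pos: [0.4654, 0.068, 0.2994]
eef_rot: [1.0, -0.001, 0.0, 0.001]
ft_force: [1.0, -0.1, 1.2]
width: 0.0398
grip_force: 0.0
```

```bash
python3 - <<'E'
from bench import status, vision
import cv2
print(status.read_state()['ee_pos']); cv2.imwrite("pics/w2.png",vision.camera("wrist"))
E
```

```text
[0.46538777 0.06801418 0.29937077]
```

View pics/w2.png

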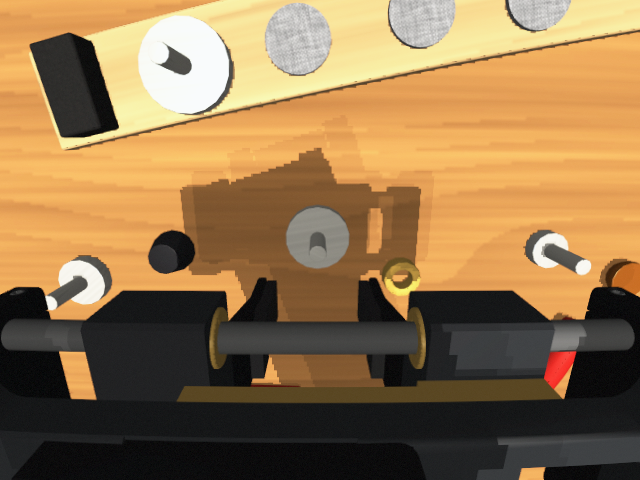

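The wrist view shows lap_60 upright on the first pad next to the stone (185,65). lap_50's disc at (318,237) is within 1 mm of the tool axis, and the loupe (172,252) and brass ring (402,275) are clear.

Request:
play_rows(
  series=[
    [0.005,0,0.2,0,0,0],
    [0.005,0,0.45,0,0,0],
    [0.005,0,0.6,0,0,0],
    [0.005,0,0.675,0,0,0],
    [0.005,0,0.675,0,0,0],
  ],
)

```text
time: 7.85
ee_pos: [0.4668, 0.0695, 0.197]
eef_rot: [1.0, 0.001, -0.001, -0.0]
ft_force: [-0.1, -0.4, 0.6]
width: 0.0402
grip_force: 0.0
```

Request:
play_rows(
  series=[
    [0,0,0,0,0,0],
    [0,0,0,0,0,0],
    [0,0,0,0,0,0],
    [0,0,0,0,0,0],
    [0,0,0,0,0,0],
  ],
  fingers=-1,
)

```text
time: 8.35
ee_pos: [0.4669, 0.0687, 0.1987]
eef_rot: [1.0, -0.0, 0.001, 0.0]
ft_force: [-1.6, -1.4, 4.4]
width: 0.0113
grip_force: 25.0
```

Request:
play_rows(
  series=[
    [0,0,-0.2,0,0,0],
    [0,0,-0.45,0,0,0],
    [0,0,-0.7,0,0,0],
    [0,0,-0.7,0,0,0],
  ],
)

```text
time: 8.75
ee_pos: [0.468, 0.0694, 0.3077]
eef_rot: [1.0, 0.0, 0.004, -0.0]
ft_force: [0.1, -0.2, -2.8]
width: 0.0112
grip_force: 25.0
```

Request:
play_rows(
  series=[
    [0.3,-0.03,0,0,0,0],
    [0.6,-0.06,0,0,0,0],
    [0.93,-0.09,0,0,0,0],
    [0.93,-0.09,0,0,0,0],
    [0.93,-0.09,0,0,0,0],
  ],
)

```text
time: 9.25
ee_pos: [0.6063, 0.0825, 0.3006]
eef_rot: [1.0, 0.0, -0.002, -0.0]
ft_force: [-0.4, 0.3, -2.6]
width: 0.0113
grip_force: 25.0
```

Request:
play_rows(
  series=[
    [0,0,0,0,0,0],
    [0,0,0,0,0,0],
  ],
)

```text
time: 9.45
ee_pos: [0.6053, 0.0824, 0.3033]
eef_rot: [1.0, 0.0, 0.0, 0.0]
ft_force: [-0.3, 0.7, -1.8]
width: 0.0112
grip_force: 25.0
```

Request:
play_rows(
  series=[
    [0,0.005,0.2,0,0,0],
    [0,0.005,0.4,0,0,0],
    [0,0.005,0.5,0,0,0],
    [0,0.005,0.54,0,0,0],
    [0,0.005,0.55,0,0,0],
  ],
)

```text
time: 9.95
ee_pos: [0.6061, 0.0816, 0.2211]
eef_rot: [1.0, 0.0, 0.0, 0.0]
ft_force: [0.2, -0.2, -2.7]
width: 0.011
grip_force: 25.0
```

Request:
play_rows(
  series=[
    [0,0,0.01,0,0,0],
    [0,0,0.015,0,0,0],
    [0,0,0.02,0,0,0],
    [0,0,0.02,0,0,0],
    [0,0,0.02,0,0,0],
  ],
)

```text
time: 10.45
ee_pos: [0.6065, 0.0816, 0.2182]
eef_rot: [1.0, 0.0, 0.001, -0.0]
ft_force: [0.6, -0.5, -0.8]
width: 0.0113
grip_force: 25.0
```

Request:
play_rows(
  series=[
    [0,0,0.005,0,0,0],
    [0,0,0.005,0,0,0],
    [0,0,0.005,0,0,0],
    [0,0,0.005,0,0,0],
    [0,0,0.005,0,0,0],
  ],
  fingers=-0.08,
)

```text
time: 10.95
ee_pos: [0.6062, 0.0816, 0.2169]
eef_rot: [1.0, 0.0, -0.0, 0.0]
ft_force: [0.6, -0.3, 0.7]
width: 0.0382
grip_force: 0.0
```

Request:
play_rows(
  series=[
    [0,0,-0.2,0,0,0],
    [0,0,-0.4,0,0,0],
    [0,0,-0.55,0,0,0],
    [0,0,-0.55,0,0,0],
  ],
)

```text
time: 11.35
ee_pos: [0.6071, 0.082, 0.3031]
eef_rot: [1.0, 0.0, 0.003, -0.0]
ft_force: [0.2, -0.5, -0.2]
width: 0.0397
grip_force: 0.0
```

Request:
play_rows(
  series=[
    [-0.2,-0.2,0,0,0,0],
    [-0.4,-0.4,0,0,0,0],
    [-0.6,-0.6,0,0,0,0],
    [-0.8,-0.8,0,0,0,0],
    [-1,-1,0,0,0,0],
  ],
)

```text
time: 11.85
ee_pos: [0.4547, 0.2324, 0.2989]
eef_rot: [1.0, -0.0, -0.0, 0.0]
ft_force: [0.8, 0.5, 0.2]
width: 0.0401
grip_force: 0.0
```

Request:
play_rows(
  series=[
    [-0.18,-0.21,0,0,0,0],
    [-0.18,-0.21,0,0,0,0],
    [-0.18,-0.21,0,0,0,0],
    [-0.18,-0.21,0,0,0,0],
  ],
)

```text
time: 12.25
ee_pos: [0.4298, 0.2622, 0.299]
eef_rot: [1.0, -0.001, -0.0, 0.0]
ft_force: [0.3, 0.2, -0.5]
width: 0.04
grip_force: 0.0
```

```bash
python3 - <<'E'
from bench import status, vision
import cv2
print(status.read_state()['ee_pos']); cv2.imwrite("pics/w3.png",vision.camera("wrist"))
E
```

```text
[0.42984405 0.26215307 0.29904636]
```

View pics/w3.png

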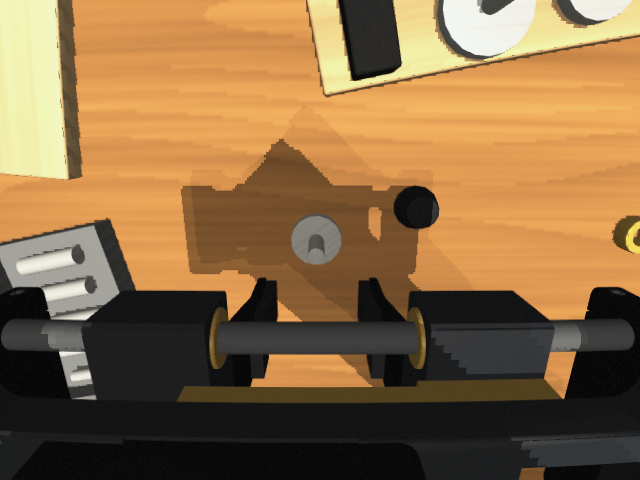

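lap_40's disc is at (316,241), about 2 mm behind the tool axis. The loupe at (416,207) is about 80 mm aside, so it is clear of the fingers.

Request:
play_rows(
  series=[
    [-0.01,0,0.2,0,0,0],
    [-0.01,0,0.45,0,0,0],
    [-0.01,0,0.6,0,0,0],
    [-0.01,0,0.67,0,0,0],
    [-0.01,0,0.67,0,0,0],
  ],
)

```text
time: 12.8
ee_pos: [0.4278, 0.2623, 0.1978]
eef_rot: [1.0, -0.001, -0.001, 0.0]
ft_force: [-0.5, 0.1, 1.1]
width: 0.0399
grip_force: 0.0
```

Request:
play_rows(
  series=[
    [0,0,0,0,0,0],
    [0,0,0,0,0,0],
    [0,0,0,0,0,0],
    [0,0,0,0,0,0],
    [0,0,0,0,0,0],
  ],
  fingers=-1,
)

```text
time: 13.3
ee_pos: [0.4278, 0.2631, 0.1994]
eef_rot: [1.0, 0.0, 0.0, -0.0]
ft_force: [-0.3, -1.1, 3.6]
width: 0.0114
grip_force: 25.0
```

Request:
play_rows(
  series=[
    [0,0,-0.2,0,0,0],
    [0,0,-0.45,0,0,0],
    [0,0,-0.7,0,0,0],
    [0,0,-0.7,0,0,0],
  ],
)

```text
time: 13.7
ee_pos: [0.4286, 0.2642, 0.3086]
eef_rot: [1.0, 0.0, 0.003, -0.002]
ft_force: [0.2, 0.2, -1.8]
width: 0.0111
grip_force: 25.0
```

Request:
play_rows(
  series=[
    [0.2,0.25,0,0,0,0],
    [0.4,0.5,0,0,0,0],
    [0.6,0.75,0,0,0,0],
    [0.75,1,0,0,0,0],
    [0.75,1,0,0,0,0],
  ],
)

```text
time: 14.2
ee_pos: [0.5427, 0.1062, 0.3025]
eef_rot: [1.0, -0.005, -0.0, 0.001]
ft_force: [-0.4, 0.0, -2.4]
width: 0.0114
grip_force: 25.0
```

Request:
play_rows(
  series=[
    [0.2,0.2,0,0,0,0],
    [0.4,0.4,0,0,0,0],
    [0.54,0.6,0,0,0,0],
    [0.54,0.75,0,0,0,0],
    [0.54,0.75,0,0,0,0],
  ],
)

```text
time: 14.7
ee_pos: [0.6214, -0.0038, 0.3022]
eef_rot: [1.0, -0.003, -0.001, 0.001]
ft_force: [0.6, -0.7, -1.8]
width: 0.0113
grip_force: 25.0
```

Request:
play_rows(
  series=[
    [0,0,0,0,0,0],
    [0,0,0,0,0,0],
  ],
)

```text
time: 14.9
ee_pos: [0.6208, 0.002, 0.3035]
eef_rot: [1.0, 0.001, -0.0, -0.0]
ft_force: [-0.3, 0.6, -2.3]
width: 0.0112
grip_force: 25.0
```

Request:
play_rows(
  series=[
    [0.007,0.008,0.2,0,0,0],
    [0.007,0.008,0.4,0,0,0],
    [0.007,0.008,0.5,0,0,0],
    [0.007,0.008,0.54,0,0,0],
    [0.007,0.008,0.55,0,0,0],
  ],
)

```text
time: 15.4
ee_pos: [0.6223, -0.0, 0.2215]
eef_rot: [1.0, 0.0, -0.0, -0.0]
ft_force: [-0.2, -0.7, -1.6]
width: 0.0112
grip_force: 25.0
```

Request:
play_rows(
  series=[
    [0,0,0.01,0,0,0],
    [0,0,0.015,0,0,0],
    [0,0,0.02,0,0,0],
    [0,0,0.02,0,0,0],
    [0,0,0.02,0,0,0],
  ],
)

```text
time: 15.9
ee_pos: [0.6223, -0.0006, 0.2187]
eef_rot: [1.0, 0.0, 0.0, 0.0]
ft_force: [0.0, 0.3, -1.7]
width: 0.0112
grip_force: 25.0
```

Request:
play_rows(
  series=[
    [0,0,0.005,0,0,0],
    [0,0,0.005,0,0,0],
    [0,0,0.005,0,0,0],
    [0,0,0.005,0,0,0],
    [0,0,0.005,0,0,0],
  ],
  fingers=-0.08,
)

```text
time: 16.4
ee_pos: [0.6223, -0.0006, 0.2178]
eef_rot: [1.0, 0.0, 0.0, 0.0]
ft_force: [0.1, 0.2, -1.0]
width: 0.0382
grip_force: 0.0
```

Request:
play_rows(
  series=[
    [0,0,-0.2,0,0,0],
    [0,0,-0.4,0,0,0],
    [0,0,-0.55,0,0,0],
    [0,0,-0.55,0,0,0],
  ],
)

```text
time: 16.8
ee_pos: [0.6232, -0.0003, 0.3039]
eef_rot: [1.0, 0.0, 0.003, 0.0]
ft_force: [-0.3, 0.2, 0.1]
width: 0.0398
grip_force: 0.0
```

Request:
play_rows(
  series=[
    [-0.2,0.16,0,0,0,0],
    [-0.45,0.32,0,0,0,0],
    [-0.7,0.5,0,0,0,0],
    [-0.95,0.7,0,0,0,0],
    [-1,0.78,0,0,0,0],
  ],
)

```text
time: 17.3
ee_pos: [0.4686, -0.1206, 0.2994]
eef_rot: [1.0, -0.002, -0.001, 0.001]
ft_force: [0.9, -0.2, 0.3]
width: 0.04
grip_force: 0.0
```

Request:
play_rows(
  series=[
    [-0.12,0,0,0,0,0],
    [-0.12,0,0,0,0,0],
    [-0.12,0,0,0,0,0],
    [-0.12,0,0,0,0,0],
  ],
)

```text
time: 17.7
ee_pos: [0.4549, -0.1172, 0.3001]
eef_rot: [1.0, 0.001, 0.0, -0.0]
ft_force: [0.6, 0.7, 0.1]
width: 0.04
grip_force: 0.0
```

```bash
python3 - <<'E'
from bench import status, vision
import cv2
print(status.read_state()['ee_pos']); cv2.imwrite("pics/w4.png",vision.camera("wrist"))
E
```

```text
[ 0.4549493  -0.11717846  0.30014853]
```

View pics/w4.png

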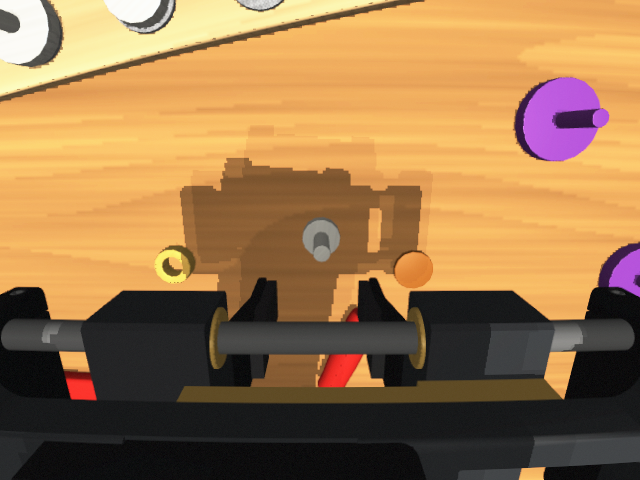

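lap_30's disc is at (321,238), about 3 mm toward tool +y. The screwdriver and counters are clear.

Request:
play_rows(
  series=[
    [0,0.018,0.2,0,0,0],
    [0,0.018,0.45,0,0,0],
    [0,0.018,0.6,0,0,0],
    [0,0.018,0.675,0,0,0],
    [0,0.018,0.675,0,0,0],
  ],
)

```text
time: 18.25
ee_pos: [0.4542, -0.1199, 0.1978]
eef_rot: [1.0, 0.0, -0.001, -0.001]
ft_force: [-0.3, -0.1, 0.1]
width: 0.0402
grip_force: 0.0
```

Request:
play_rows(
  series=[
    [0,0,0,0,0,0],
    [0,0,0,0,0,0],
    [0,0,0,0,0,0],
    [0,0,0,0,0,0],
    [0,0,0,0,0,0],
  ],
  fingers=-1,
)

```text
time: 18.75
ee_pos: [0.4544, -0.1204, 0.1994]
eef_rot: [1.0, -0.0, 0.0, 0.0]
ft_force: [-0.4, 0.0, 3.2]
width: 0.011
grip_force: 25.0
```

Request:
play_rows(
  series=[
    [0,0,-0.2,0,0,0],
    [0,0,-0.45,0,0,0],
    [0,0,-0.7,0,0,0],
    [0,0,-0.7,0,0,0],
  ],
)

```text
time: 19.15
ee_pos: [0.4557, -0.1204, 0.3087]
eef_rot: [1.0, 0.0, 0.004, 0.001]
ft_force: [0.5, 0.1, -0.6]
width: 0.0111
grip_force: 25.0
```

Request:
play_rows(
  series=[
    [0.25,-0.06,0,0,0,0],
    [0.5,-0.13,0,0,0,0],
    [0.75,-0.2,0,0,0,0],
    [1,-0.27,0,0,0,0],
    [1,-0.27,0,0,0,0],
  ],
)

```text
time: 19.65
ee_pos: [0.607, -0.0775, 0.3022]
eef_rot: [1.0, 0.001, -0.0, -0.001]
ft_force: [0.3, 1.1, -0.7]
width: 0.0111
grip_force: 25.0
```

Request:
play_rows(
  series=[
    [0.2,0,0,0,0,0],
    [0.2,0,0,0,0,0],
    [0.2,0,0,0,0,0],
    [0.2,0,0,0,0,0],
  ],
)

```text
time: 20.05
ee_pos: [0.6335, -0.08, 0.3035]
eef_rot: [1.0, -0.0, -0.001, 0.0]
ft_force: [-0.0, -1.1, -0.5]
width: 0.0115
grip_force: 25.0
```

Request:
play_rows(
  series=[
    [0.005,-0.006,0.2,0,0,0],
    [0.005,-0.006,0.4,0,0,0],
    [0.005,-0.006,0.5,0,0,0],
    [0.005,-0.006,0.54,0,0,0],
    [0.005,-0.006,0.55,0,0,0],
  ],
)

```text
time: 20.55
ee_pos: [0.6349, -0.0791, 0.2216]
eef_rot: [1.0, -0.0, -0.0, 0.0]
ft_force: [0.5, -0.3, -0.1]
width: 0.0112
grip_force: 25.0
```

Request:
play_rows(
  series=[
    [0,0,0.01,0,0,0],
    [0,0,0.015,0,0,0],
    [0,0,0.02,0,0,0],
    [0,0,0.023,0,0,0],
    [0,0,0.023,0,0,0],
  ],
)

```text
time: 21.05
ee_pos: [0.6352, -0.0789, 0.2186]
eef_rot: [1.0, 0.0, 0.0, 0.0]
ft_force: [-0.7, 0.4, 2.6]
width: 0.0111
grip_force: 25.0
```

Request:
play_rows(
  series=[
    [0,0,0,0,0,0],
    [0,0,0,0,0,0],
    [0,0,0,0,0,0],
    [0,0,0,0,0,0],
    [0,0,0,0,0,0],
  ],
  fingers=-0.08,
)

```text
time: 21.55
ee_pos: [0.635, -0.0789, 0.218]
eef_rot: [1.0, 0.0, -0.0, 0.0]
ft_force: [-0.6, 0.1, -1.3]
width: 0.0377
grip_force: 0.0
```

Request:
play_rows(
  series=[
    [0,0,-0.2,0,0,0],
    [0,0,-0.4,0,0,0],
    [0,0,-0.7,0,0,0],
    [0,0,-1,0,0,0],
  ],
)

```text
time: 21.95
ee_pos: [0.6347, -0.0789, 0.3692]
eef_rot: [1.0, 0.0, -0.0, -0.0]
ft_force: [1.6, 0.4, -0.1]
width: 0.04
grip_force: 0.0
```

Request:
play_rows(
  series=[
    [-0.3,0.3,0,0,0,0],
    [-0.6,0.6,0,0,0,0],
    [-1,1,0,0,0,0],
    [-1,1,0,0,0,0],
    [-1,1,0,0,0,0],
  ],
)

```text
time: 22.45
ee_pos: [0.4813, -0.2336, 0.3681]
eef_rot: [1.0, -0.004, -0.001, 0.001]
ft_force: [0.8, -0.9, 0.0]
width: 0.0402
grip_force: 0.0
```

Request:
play_rows(
  series=[
    [-0.3,0.3,0,0,0,0],
    [-0.6,0.6,0,0,0,0],
    [-0.6,1,0,0,0,0],
    [-0.6,1,0,0,0,0],
    [-0.6,1,0,0,0,0],
  ],
)

```text
time: 22.95
ee_pos: [0.3928, -0.3831, 0.3678]
eef_rot: [1.0, -0.003, -0.0, 0.001]
ft_force: [0.3, 0.5, 0.6]
width: 0.0402
grip_force: 0.0
```

```bash
python3 - <<'E'
from h import *
im=vision.camera("top"); cv2.imwrite("pics/top1.png",im)
hsv=cv2.cvtColor(im,cv2.COLOR_BGR2HSV)
for p,z in zip([(243,214),(275,206),(310,198),(344,192)],[.031]*4):
    x,y=p; s=np.s_[y-22:y+20,x-20:x+20]; m=np.zeros(im.shape[:2],np.uint8)
    m[s]=((hsv[s][...,1]<75)&(hsv[s][...,2]>175)).astype(np.uint8)*255
    c=max(cv2.findContours(m,cv2.RETR_EXTERNAL,cv2.CHAIN_APPROX_NONE)[0],key=cv2.contourArea)
    print(circ(world("top",c.reshape(-1,2),z)).round(4))
cv2.imwrite("pics/top1c.png",cv2.resize(im[150:320,170:410],None,fx=3.3,fy=3.3))
E
```

```text
[0.5811 0.154  0.0216]
[0.6045 0.0793 0.0184]
[ 0.621  -0.0013  0.0146]
[ 0.636  -0.0777  0.0108]
```

View pics/top1c.png

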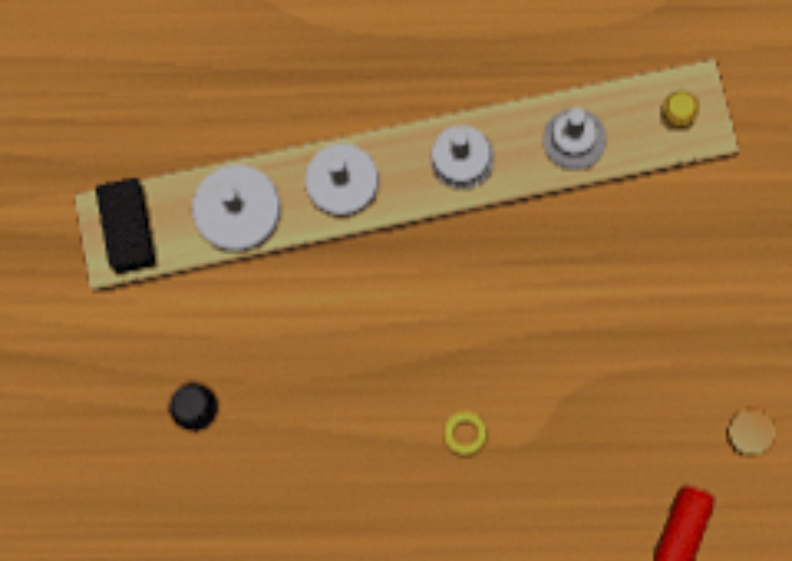

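The crop shows all four laps upright and in falling size from the stone, at crop pixels (237,207), (342,180), (462,155) and (575,132). The three smaller ones measure within about 2 mm of their pad centres. The lap_60 fit is rough (fitted radius 22 mm, not 30), but in the picture it is centred. The loupe at (193,406) is unmoved.

```bash
python3 -c "
from bench import job
print(job.close_job())"
```

```text
the job is handed in; nothing more can be done
None
```

All four laps stand released on the pads in falling size from the whetstone, the magnifier is unmoved, and the job was handed in at about 23 s of the 128 s; the judge returned no verdict.

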